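# Hold a power module against the sprung terminals of its bay for fastening

## Task

Lay the loose black power module flat in the open power bay, between its guide tabs, with the capacitor end towards the sprung terminals on the rear panel and the silver heat sink facing out, still clear of the terminals. Then slide it along the floor of the bay onto the terminals and keep it pressed against them with a steady push of about 10 newtons, so that a colleague can screw on the retaining bracket. Finish while you are still holding it pressed like that, and leave the other things on the bench where they are.

Things in the scene. Friction and masses are not known exactly. Their poses are not given: they have to be found in the camera images.
- power_bay: Open tray-like chassis of bare grey sheet metal, 194 x 108 mm, fixed level on the bench; place and yaw vary. Origin on its underside, z up, +x towards its rear panel, y across. The 4 mm floor (top at z = 4 mm) runs from x = -101 to +93 mm; the rear panel, 58 mm high with vent slots, has its inner face at x = +90 mm. At a 10 N push the module's origin is at x = 0, y = 0, z = 4 mm.
- guide_tabs (a point): Point on the bay's floor amid its four guide tabs, at bay x = -4.5, y = 0 mm. Tabs, in the bay's frame: inner faces at y = +28 and -28 mm; one pair at x = -54 to -32, one at x = +23 to +45 mm; upright for 10 mm above the floor, then flared outwards up to 16 mm. Between the pairs (x = -32 to +23 mm) the sides are open, for fingers beside the module.
- brass_boss_left (a point): Top of the left brass boss (8 mm wide, 12 mm high on the floor, for the bracket's screw), at bay x = -59, y = +40 mm, outside the tabs. At a 10 N push the module's outer (heat sink) end is level with the middle of both bosses.
- brass_boss_right (a point): Top of the right brass boss, like the left one, at bay x = -59, y = -40 mm.
- terminal_block: Black block with 4 brass contacts, 42 wide x 18 mm high, on springs before the rear panel; slides along the bay's x. Origin: middle of its contact face, which looks to bay -x, 17.5 mm above the bay's underside. Untouched the face is at bay x = +54 mm, at its rigid stop +64 mm. It pushes back with 4 N at first and 1.2 N more per mm: 10 N at 5 mm, 16 N at the stop; let go, it shoves the module out.
- power_module: Loose black open-topped module, 49 wide x 118 long x 31 mm high, 0.18 to 0.33 kg, rigid. Origin at the middle of the underside, z up, y lengthwise: +y end upright capacitors with white tops, -y end silver finned heat sink. Sides at x = -24 mm (31 mm high) and +25 mm (only 17 mm high): grip across the width with the fingertips low. Ends 25 mm or higher. Starts flat on the bench left of the bay.
- capacitor_end (a point): Point on the power module at the middle of its capacitor end (+y), 59 mm from its origin, 12 mm above its underside: the point that meets the terminals.
- retaining_bracket: Steel angle strip with two screw holes, 96 x 14 x 16 mm, lying loose at the near side of the bench, left of the bay; origin at the underside, length along y. The colleague will screw it on; leave it alone.
- precision_driver_1: Black precision screwdriver, 116 mm long, lying loose to the right of the bay; leave it alone.
- flux_tin_1: Low round white tin with a yellow lid, 44 mm across, 24 mm high, loose behind the module; leave it alone.

How it is judged:
By the outcome, as a careful person would: the job done as asked, in the order asked, and still so for the second after the job is handed in, while the arm keeps its last pose, push and grip.
It also fails if it takes over 51 s, if anything falls off the work surface, if the arm or the gripper's body presses on something with over 40 N, if the wrist force passes 120 N, or if a joint passes its speed limit or range.

## Robot

A 6-joint arm with a two-finger parallel gripper is mounted at the origin on a cart in front of the work surface, level with it; the furniture and walls round the work are solid. World frame = base frame: x ahead of the robot, y to its left, z up, the work surface at z = 0. Lengths are in mm, angles in degrees, forces in N, time in s.
With the tool pointing down it reaches from about 300 to 850 mm from the base axis. Payload 4.2 kg.
Tool frame: the origin (TCP) lies at the very end of the fingers, on their centre line; the grasp point (between the pads) lies 19 mm behind it; x points along the fingers, z is the direction in which the jaws open and shut, and the axes are right-handed (so a half turn about x gives the same grasp; the last joint's range is limited). The gripper opens to 91 mm and grips with 3 to 60 N. Pads are 32 mm wide; open, the fingers measure 118 mm over their backs; the gripper's body (76 mm by 178 mm) begins 60 mm behind the grasp point.
Start: joints at [-70.245, 18.312, 89.639, -0, 72.044, -1.146], TCP at [205.143, -537.178, 213.976] pointing down, gripper open.
Joint ranges: [-177.97, 177.97], [-48.28, 115.42], [12.27, 149.76], [-77.06, 257.06], [2.81, 150.46], [-146.56, 146.56]. Speed limits (degrees/s): [147.25, 147.25, 180, 180, 180, 180].

## Interface

Orientations are given as [roll, pitch, yaw] about the fixed x, y, z axes, in that order (R = Rz(yaw) Ry(pitch) Rx(roll)).
In Python, from workcell import state, grab_frame, camera_info, env, search_frame, place_of gives the robot as it stands.
- The arm moves only by the tool drive_tool, never from a script. Its argument "plan" is a list of rows, each a list of 7 numbers: the turn, a rotation vector about the world's x, y, z in degrees, then the shift along the world's x, y, z in mm, then the finger opening in mm, from 0 to 91.2. In form: [[wx, wy, wz, dx, dy, dz, jaw], ...]. A call has 1 to 10 rows; each row is the pose to reach, as a shift and turn from the pose measured when the call began; what a row does not reach only later rows make up. A row lasts 1/8 s, in which the tool goes at most 62.5 mm and 10.7 degrees, less where a joint would pass 70% of its speed; a pose out of reach is approached as far as the arm can. A call with a gripper value outside its range is refused whole. The fingers move at their own pace and stop on an object; "grip_force" is the grip in N (left out, the last holds). Time passes only in rows, so rows that repeat a pose let the fingers close. It gives the time, the measured TCP pose, the force and the opening at its end, in the units of the state.
- state(): the state, without advancing time (a new reading comes with each control period).
- grab_frame(name): name is "side" or "top" or "wrist"; returns the picture (480x640x3 uint8, red, green, blue); there is no depth.
- camera_info(name): a dict with "intrinsics" (3x3 intrinsics, pixels), "origin" and "orientation" of the camera in the world; the wrist camera has in their place "hand_eye" (4x4, takes a point from camera to tool coordinates, whose origin is the TCP and whose axes are the tool frame's). Camera axes: x right, y down, z forward; pixel columns grow to the right and rows downward; lengths in mm; the calibration is good to about 2 mm. A picture is of the moment at which its call begins: read the wrist's pose just before it. camera_info takes no time and is no camera call.
- env.job_done(): hands the job in, once; it reports no verdict.
Trained networks look in the newest picture that a camera, given by its name, has taken for a name from the list of things; names that differ only in an ending like _2 or _b are one class to them, and where a whole thing is asked for, a point or a joint stands for the part that bears it (a point fixed in the world has none). Each returns a list of dicts, best first, with "p" (0 to 1); they miss things now and then, are a little off and sometimes report something else, mostly with a low value. They report only what shows in the picture. A call takes as long as a camera call.
- search_frame(camera, label): "rect" ([left, top, right, bottom] as shares, 0 to 1, of the picture: columns of its width, rows of its height, round what is visible of it).
- place_of(camera, label): "location" ([column, row] as shares, 0 to 1, of the picture: columns of its width, rows of its height: a listed point, or the origin of a listed thing).
The state is a dict: "time_s": time; "qpos": joint angles; "qvel": joint speeds; "effort": joint torques, N m; "ee_pos": TCP position; "ee_rot": TCP orientation; "force": force on the tool from outside, world axes, zero at the start; "torque": the same for the moment, N m; "gripper_width": finger opening in mm.
Only numpy, scipy, OpenCV 4.12 (cv2) and the standard library are available. Lean on these libraries where they do the work, as an engineer would, in place of code of your own. Each camera call takes 0.05 s, during which the arm holds its last target. There are 200 camera calls.

## Working session

There is one attempt and no reset: what is moved stays moved. The work goes in short steps, Python scripts to look and compute and a tool call to move; the robot and the scene stay as the last step left them, time stands still between calls to the robot, and variables do not carry over. Pictures are saved under pics/ and viewed, about 8 in all and at most 12, crops included, and the job is handed in when it is done.

Besides the shell and the picture viewer there is one more tool, called as a command line: name --pt "numbers of a row" for each row, then --argument value for the rest. drive_tool: Moves the arm, as the interface text tells. Its arguments: {"type":"object","properties":{"plan":{"type":"array"},"grip_force":{"type":"number"}},"required":["plan"]}

```bash
mkdir -p pics; cat > h.py <<'E'
import numpy as np, cv2
from scipy.spatial.transform import Rotation as R
from workcell import state, grab_frame, camera_info, env, search_frame, place_of
np.set_printoptions(precision=1,suppress=True)
def cam(n,st=None):
    c=camera_info(n);K=np.array(c["intrinsics"])
    if n=="wrist":
        st=st or state();T=np.eye(4);T[:3,:3]=R.from_euler('xyz',st["ee_rot"],degrees=True).as_matrix();T[:3,3]=st["ee_pos"]
        M=T@np.array(c["hand_eye"]);return K,M[:3,3],M[:3,:3]
    return K,np.array(c["origin"]),c["orientation"]
def ray(n,uv,z,C):
    K,o,Q=C
    d=Q@np.linalg.inv(K)@np.array([uv[0],uv[1],1]);return o+d*(z-o[2])/d[2]
def proj(p,C):
    K,o,Q=C;q=K@(Q.T@(np.array(p)-o));return q[:2]/q[2]
def save(n,name):
    f=grab_frame(n);cv2.imwrite(f"pics/{name}.png",cv2.cvtColor(f,cv2.COLOR_RGB2BGR));return f
E
python3 - <<'E'
from h import *
print(state());
for n in("top","side","wrist"):print(n,camera_info(n))
E
```

```text
{'time_s': 0.0, 'qpos': array([-70.2,  18.4,  89.7,  -0. ,  72. ,  -1.1]), 'qvel': array([-0.1, -0. , -0.1,  0. ,  0.1,  0. ]), 'effort': array([ -0. , -41.2, -23.2,   0.1,   0. ,  -0. ]), 'ee_pos': array([ 204.9, -536.7,  213.1]), 'ee_rot': array([-179.6,   89.9,  111.3]), 'force': array([-0.4, -0.2,  0.6]), 'torque': array([ 0., -0.,  0.]), 'gripper_width': 91.51068332734226}
top {'intrinsics': array([[538.9,   0. , 318.8],
       [  0. , 538.9, 235.7],
       [  0. ,   0. ,   1. ]]), 'origin': array([428.2, 154.9, 991.4]), 'orientation': array([-175.3,    0.3,  -90.3])}
side {'intrinsics': array([[507.1,   0. , 308.1],
       [  0. , 507.1, 237.1],
       [  0. ,   0. ,   1. ]]), 'origin': array([101.5, 694.1, 612.4]), 'orientation': array([-130.5,    0.9, -144.2])}
wrist {'intrinsics': array([[344.8,   0. , 317.5],
       [  0. , 344.8, 245. ],
       [  0. ,   0. ,   1. ]]), 'hand_eye': array([[   0. ,   -0.3,    1. , -171.1],
       [   0. ,   -1. ,   -0.3,   71.8],
       [   1. ,    0. ,   -0. ,   -0.4],
       [   0. ,    0. ,    0. ,    1. ]])}
```

```bash
sed -i 's/return K,np.array(c\["origin"\]),c\["orientation"\]/return K,np.array(c["origin"]),R.from_euler("xyz",c["orientation"],degrees=True).as_matrix()/' h.py
cat > look.py <<'E'
from h import *
import sys
def measure(n,name,labels):
    st=state();C=cam(n,st);f=save(n,name)
    for l,z in labels:
        for r in place_of(n,l)[:2]:
            uv=np.array(r["location"])*[640,480];print(n,l,round(r["p"],2),uv,ray(n,uv,z,C)[:2])
E
python3 - <<'E'
from look import *
L=[("power_bay",0),("guide_tabs",4),("brass_boss_left",16),("brass_boss_right",16),("terminal_block",17.5),("power_module",0),("capacitor_end",12),("retaining_bracket",0),("precision_driver_1",0),("flux_tin_1",0)]
measure("top","top1",L);measure("side","side1",L)
E
```

```text
top power_bay 0.67 [377.1 236.1] [509.1  51.7]
top guide_tabs 0.97 [374.3 237.5] [506.2  57.4]
top brass_boss_left 0.67 [359.8 268. ] [450.2  85.4]
top brass_boss_right 0.83 [405.1 257.2] [469.2   3.3]
top terminal_block 0.68 [370.6 209.3] [556.7  64.6]
top power_module 0.6 [213.9 247.5] [489.8 352.9]
top capacitor_end 0.88 [181.1 259.5] [467.5 410. ]
top retaining_bracket 0.64 [276.8 318.5] [359.5 236.7]
top precision_driver_1 0.76 [456.4 287. ] [414.8 -91.9]
top flux_tin_1 0.63 [260.  180.2] [614.9 268.3]
side power_bay 0.57 [334.3 224.7] [509.5  58.6]
side guide_tabs 0.88 [336.3 220.9] [509.9  50.9]
side brass_boss_left 0.66 [355.1 235.6] [450.4  79.8]
side terminal_block 0.62 [308.3 207. ] [569.4  60.1]
side power_module 0.89 [241.2 327.7] [487.9 350.5]
side power_module 0.74 [336.5 221.8] [510.8  48.8]
side capacitor_end 0.77 [222.1 354.6] [470.  410.4]
side retaining_bracket 0.9 [348.6 319.8] [360.9 242.1]
side retaining_bracket 0.7 [219.4 351.1] [484.9 402.4]
side precision_driver_1 0.54 [415.9 201.2] [415.8 -97.9]
side precision_driver_1 0.43 [307.9 209.1] [579.8  47.4]
side flux_tin_1 0.81 [215.4 261.6] [624.8 264.6]
```

View pics/top1.png

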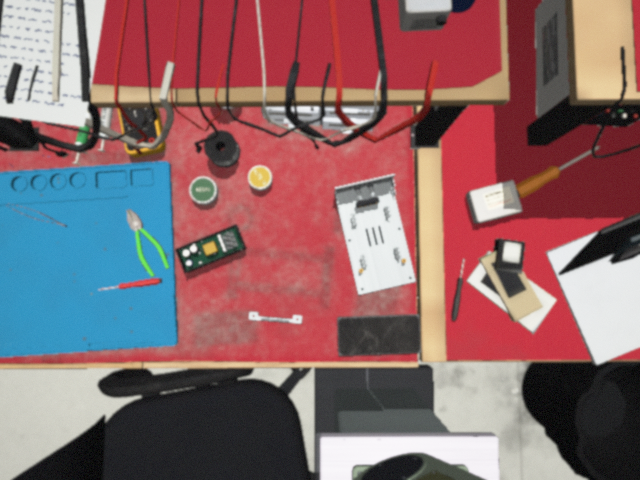

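View pics/side1.png

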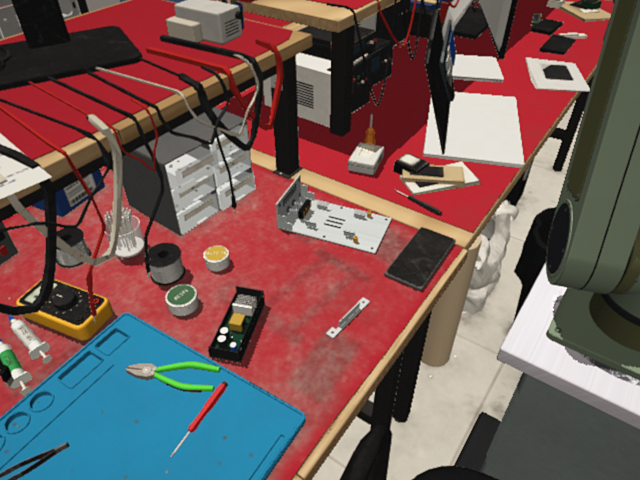

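```bash
python3 - <<'E'
from h import *
s=state();M=R.from_euler('xyz',s["ee_rot"],degrees=True).as_matrix()
print(M);print("tool z yaw",np.degrees(np.arctan2(M[1,2],M[0,2])), "tool y yaw",np.degrees(np.arctan2(M[1,1],M[0,1])))
E
```

```text
[[ 0.   0.9  0.4]
 [-0.   0.4 -0.9]
 [-1.  -0.   0. ]]
tool z yaw -69.10004511029405 tool y yaw 20.89995482465208
```

drive_tool --pt "0 0 3 9 28 10 91" --pt "0 0 9 27 83 25 91" --pt "0 0 16 45 139 40 91" --pt "0 0 24 62 194 40 91" --pt "0 0 32 80 250 40 91" --pt "0 0 40 98 305 40 91" --pt "0 0 48 116 361 40 91" --pt "0 0 56 134 417 40 91" --pt "0 0 64 152 472 40 91" --pt "0 0 70 165 520 40 91"

```text
time_s: 2.35
ee_pos: [370.5, -15.2, 254.3]
ee_rot: [-4.9, 89.9, -3.7]
force: [0.7, -0.5, -0.2]
gripper_width: 91.1
```

drive_tool --pt "0 0 2 13 40 0 91" --pt "0 0 6 30 95 0 91" --pt "0 0 10 48 150 0 91" --pt "0 0 14 66 205 -20 91" --pt "0 0 18 84 260 -50 91" --pt "0 0 18 102 315 -75 91" --pt "0 0 18 116 355 -90 91" --pt "0 0 18 119 367 -94 91" --pt "0 0 18 119 367 -94 91"

```text
time_s: 3.48
ee_pos: [489.3, 351.8, 160.0]
ee_rot: [-68.8, 90.0, -49.6]
force: [0.2, -0.3, 0.1]
gripper_width: 90.8
```

```bash
python3 - <<'E'
from look import *
print(state()["ee_pos"],state()["ee_rot"])
measure("wrist","w1",[("power_module",0),("capacitor_end",12)])
E
```

```text
[489.3 351.8 160. ] [-68.8  90.  -49.6]
wrist power_module 0.77 [318.5 224.6] [487.9 357.1]
wrist capacitor_end 0.89 [315.6 163.9] [466.2 411.1]
```

View pics/w1.png

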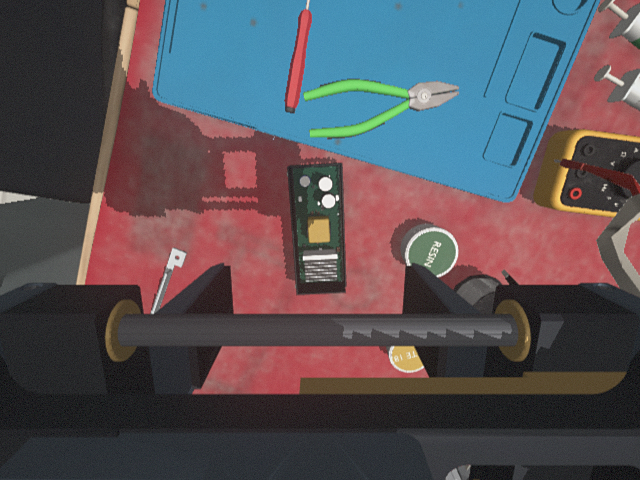

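```bash
python3 - <<'E'
from h import *
from scipy.optimize import least_squares
C=cam("wrist")
obj=np.array([[-24,59,28],[25,59,17],[-24,-59,28],[25,-59,17]]);
px=np.array([[289,165],[342,163],[297,293],[345.5,291]])
def f(v):
    Q=R.from_euler('z',v[2],degrees=True)
    return np.concatenate([proj(Q.apply(o)+[v[0],v[1],0],C)-p for o,p in zip(obj,px)])
r=least_squares(f,[488,355,20]);print(r.x,r.fun)
E
```

```text
[488.7 354.6  21.3] [-1.   1.4  1.9  0.8 -1.6  0.8  0.6 -3.4]
```

drive_tool --pt "0 0 2 -1 4 -40 91" --pt "0 0 2 -1 4 -90 91" --pt "0 0 2 -1 4 -130 91" --pt "0 0 2 -1 4 -148 91" --pt "0 0 2 -1 4 -156 91" --pt "0 0 2 -1 4 -156 70" --pt "0 0 2 -1 4 -156 55" --pt "0 0 2 -1 4 -156 40" --pt "0 0 2 -1 4 -156 40" --pt "0 0 2 -1 4 -156 40" --grip_force 35

```text
time_s: 4.88
ee_pos: [488.7, 354.8, 5.7]
ee_rot: [-1.3, 89.8, 19.8]
force: [0.2, -0.9, 2.6]
gripper_width: 48.4
```

```bash
python3 - <<'E'
from look import *
s=state();print(s["ee_pos"],s["ee_rot"],s["gripper_width"],s["force"])
E
```

```text
[488.7 354.8   5.7] [-1.3 89.8 19.8] 48.388644295456785 [ 0.2 -0.9  2.6]
```

drive_tool --pt "0 0 0 0 0 15 40" --pt "0 0 0 0 0 50 40" --pt "0 0 -4 -3 -10 85 40" --pt "0 0 -12 -10 -40 100 40" --pt "0 0 -21 -20 -80 100 40" --pt "0 0 -31 -32 -125 100 40" --pt "0 0 -41 -44 -170 100 40" --pt "0 0 -51 -55 -215 100 40" --pt "0 0 -61 -66 -255 100 40" --pt "0 0 -70 -74 -285 100 40"

```text
time_s: 6.12
ee_pos: [413.9, 68.4, 106.4]
ee_rot: [0.7, 89.8, -48.5]
force: [-0.2, -0.2, -2.1]
gripper_width: 47.7
```

```bash
python3 - <<'E'
from look import *
s=state();print(s["ee_pos"],s["ee_rot"],s["gripper_width"],s["force"])
E
```

```text
[413.9  68.4 106.4] [  0.7  89.8 -48.5] 47.723783073486835 [-0.2 -0.2 -2.1]
```

drive_tool --pt "0 0 -9 -4 -15 0 40" --pt "0 0 -18 -7 -30 0 40" --pt "0 0 -25 -9 -38 0 40" --pt "0 0 -28 -9 -39 0 40" --pt "0 0 -28 -9 -39 0 40"

```text
time_s: 6.75
ee_pos: [404.9, 29.3, 106.9]
ee_rot: [9.5, 89.8, -67.7]
force: [-0.4, 0.8, -2.5]
gripper_width: 48.3
```

```bash
python3 - <<'E'
from look import *
s=state();print(s["ee_pos"],s["ee_rot"],s["gripper_width"],s["force"])
measure("wrist","w2",[("power_bay",0),("guide_tabs",4),("brass_boss_left",16),("brass_boss_right",16),("terminal_block",17.5),("capacitor_end",112),("power_module",100)])
E
```

```text
[404.9  29.3 106.9] [  9.5  89.8 -67.7] 48.28711393590532 [-0.4  0.8 -2.5]
wrist guide_tabs 0.96 [309.  103.1] [508.4  59.4]
wrist brass_boss_left 0.95 [259.6 181.2] [445.4  83.2]
wrist brass_boss_right 0.97 [363.8 180.8] [463.    7.1]
wrist terminal_block 0.84 [308.3   2.8] [566.9  72.5]
wrist capacitor_end 0.9 [316.1 178.2] [463.4  43.7]
wrist power_module 0.58 [313.9 289.3] [403.3  31.4]
```

View pics/w2.png

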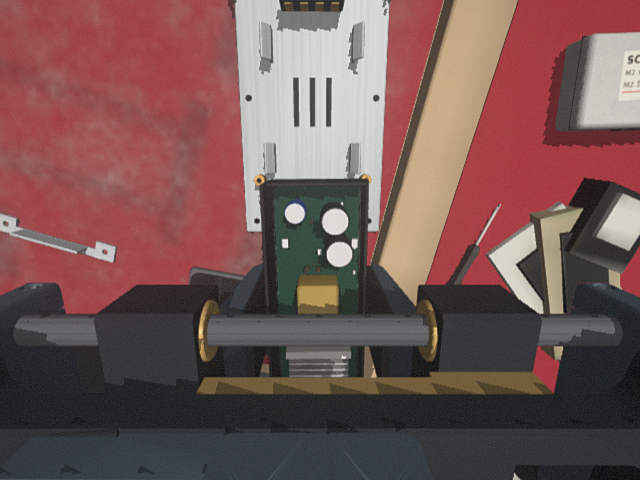

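```bash
python3 - <<'E'
from h import *
from scipy.optimize import least_squares
C=cam("wrist")
obj=np.array([[-59,40,16],[-59,-40,16],[-4.5,0,4],[-101,54,4],[-101,-54,4],[54,0,17.5]]);
px=np.array([[259.6,181.2],[363.8,180.8],[309,103.1],[247,232],[378.5,232],[308.3,2.8]])
w=np.array([1,1,.7,.7,.7,.3])
def f(v,lines=True):
    Q=R.from_euler('z',v[2],degrees=True);P=lambda o:proj(Q.apply(o)+[v[0],v[1],0],C)
    r=np.concatenate([(P(o)-p)*k for o,p,k in zip(obj,px,w)])
    for y,u in((54,236.5),(-54,387.5)):   # edge column at row 5
        a,b=P([20,y,4]),P([70,y,4]);r=np.append(r,(a[0]+(b[0]-a[0])*(5-a[1])/(b[1]-a[1])-u)*.5)
    return r
r=least_squares(f,[508,55,13],loss='soft_l1');print(r.x,r.fun)
v=r.x;Q=R.from_euler('z',v[2],degrees=True)
for x in(-60,-12,0):print(x,Q.apply([x,0,0])[:2]+v[:2])
# held module outline mapped
M=cam("wrist");s=state()
for uv,z in(((262,181),129),((369,180),118)):
    p=ray("wrist",uv,z,C)-s["ee_pos"];a=np.radians(v[2]);print("tool rel fwd,left",p[0]*np.cos(a)+p[1]*np.sin(a),-p[0]*np.sin(a)+p[1]*np.cos(a))
E
```

```text
[512.   58.9  13.1] [-1.6 -0.3  1.2 -0.5  1.5  1.1 -0.8  0.2  0.1 -0.3  0.5  1.2 -2.2  0.3]
-60 [453.5  45.3]
-12 [500.3  56.1]
0 [512.   58.9]
tool rel fwd,left 60.46924768129394 23.705873889554486
tool rel fwd,left 59.818763777599926 -23.36846106386085
```

drive_tool --pt "0 0 0.3 20 6 -5 40" --pt "0 0 0.3 50 14 -25 40" --pt "0 0 0.3 80 22 -45 40" --pt "0 0 0.3 96 27 -58 40" --pt "0 0 0.3 96 27 -66 40" --pt "0 0 0.3 96 27 -66 40"

```text
time_s: 7.9
ee_pos: [500.0, 56.5, 39.4]
ee_rot: [-43.1, 89.8, -120.0]
force: [-0.1, 0.2, -2.2]
gripper_width: 48.3
```

```bash
python3 - <<'E'
from look import *
s=state();print(s["ee_pos"],s["ee_rot"],s["gripper_width"],s["force"])
measure("wrist","w3",[("guide_tabs",4),("brass_boss_left",16),("brass_boss_right",16),("terminal_block",17.5),("capacitor_end",s["ee_pos"][2]+6)])
C=cam("wrist",s);Q=R.from_euler('z',13.1,degrees=True)
for o in([54,0,17.5],[54,21,26.5],[54,-21,26.5],[90,54,62],[90,-54,62],[45,28,14],[45,-28,14]):print(o,proj(Q.apply(o)+[512,58.9,0],C))
E
```

```text
[500.   56.5  39.4] [ -43.1   89.8 -120. ] 48.336726695620584 [-0.1  0.2 -2.2]
wrist guide_tabs 0.32 [315.  288.9] [487.3  55.5]
wrist brass_boss_left 0.77 [257.3 347.2] [445.3  83.3]
wrist brass_boss_right 0.86 [383.5 348.6] [462.4   5. ]
wrist terminal_block 0.91 [317.7 160.9] [565.8  72.1]
wrist capacitor_end 0.74 [314.5 179.4] [557.8  71.9]
[54, 0, 17.5] [318.9 163.5]
[54, 21, 26.5] [278.6 164. ]
[54, -21, 26.5] [359.4 164.1]
[90, 54, 62] [182.1  72.8]
[90, -54, 62] [457.1  73.1]
[45, 28, 14] [268.9 179.7]
[45, -28, 14] [368.7 179.8]
```

View pics/w3.png

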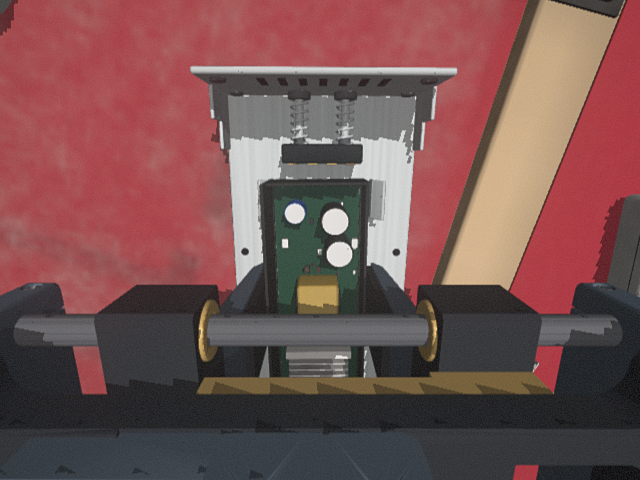

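drive_tool --pt "0 0 0 1.5 -1.7 0 40" --pt "0 0 0 1.5 -1.7 -8 40" --pt "0 0 0 1.5 -1.7 -14 40" --pt "0 0 0 1.5 -1.7 -14 40"

```text
time_s: 8.7
ee_pos: [501.7, 54.6, 26.2]
ee_rot: [-14.6, 89.8, -91.5]
force: [-1.0, 0.0, -1.6]
gripper_width: 48.3
```

```bash
python3 - <<'E'
from h import *
s=state();print(s["ee_pos"],s["ee_rot"],s["gripper_width"],s["force"])
f=save("wrist","w4");cv2.imwrite("pics/w4c.png",cv2.cvtColor(cv2.resize(f[50:290,180:470],None,fx=2.4,fy=2.4,interpolation=cv2.INTER_CUBIC),cv2.COLOR_RGB2BGR))
C=cam("wrist",s);Q=R.from_euler('z',13.1,degrees=True)
for o in([54,21,26.5],[54,-21,26.5],[45,28,14],[45,-28,14]):print(o,proj(Q.apply(o)+[512.4,57.3,0],C))
E
```

```text
[501.7  54.6  26.2] [-14.6  89.8 -91.5] 48.29921348190436 [-1.   0.  -1.6]
[54, 21, 26.5] [274.5 167.6]
[54, -21, 26.5] [361.3 167.6]
[45, 28, 14] [264.5 184.2]
[45, -28, 14] [371.1 184.2]
```

View pics/w4c.png

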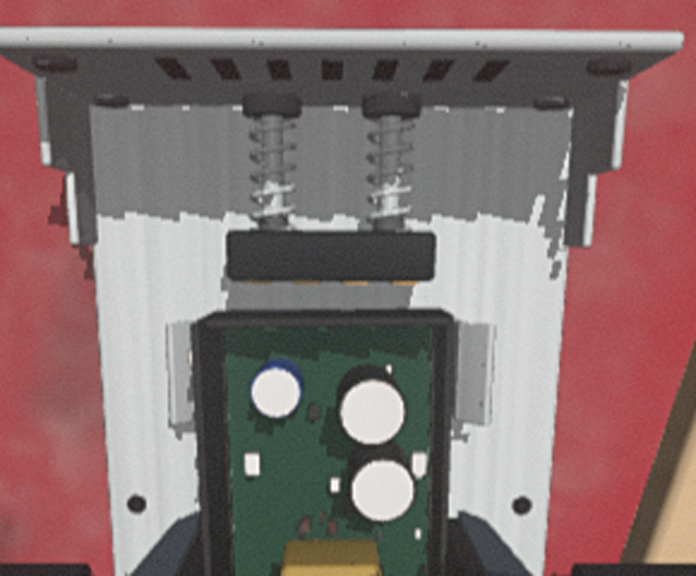

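drive_tool --pt "0 0 0 0 0 -6 40" --pt "0 0 0 0 0 -11 40" --pt "0 0 0 0 0 -15 40" --pt "0 0 0 0 0 -16.5 40" --pt "0 0 0 0 0 -16.5 40"

```text
time_s: 9.38
ee_pos: [502.2, 54.7, 10.0]
ee_rot: [2.3, 89.8, -74.6]
force: [0.7, 0.2, -3.1]
gripper_width: 48.6
```

drive_tool --pt "0 0 0 -0.5 0 -0.5 40" --pt "0 0 0 -0.5 0 -1 40" --pt "0 0 0 -0.5 0 -1 40"

```text
time_s: 9.75
ee_pos: [502.0, 54.7, 9.7]
ee_rot: [17.9, 89.8, -59.1]
force: [-0.4, -0.3, 5.9]
gripper_width: 48.2
```

drive_tool --pt "0 0 0 0 0 0.3 58" --pt "0 0 0 0 0 0.3 58" --pt "0 0 0 0 0 0.3 58" --pt "0 0 0 0 0 0.3 40" --pt "0 0 0 0 0 0.3 40" --pt "0 0 0 0 0 0.3 40" --grip_force 40

```text
time_s: 10.5
ee_pos: [502.0, 54.7, 9.9]
ee_rot: [15.7, 89.8, -61.2]
force: [-0.2, 0.6, -0.5]
gripper_width: 48.1
```

```bash
python3 - <<'E'
from h import *
s=state();print(s["ee_pos"],s["ee_rot"],s["gripper_width"],s["force"])
f=save("wrist","w5");cv2.imwrite("pics/w5c.png",cv2.cvtColor(cv2.resize(f[50:290,180:470],None,fx=2.4,fy=2.4,interpolation=cv2.INTER_CUBIC),cv2.COLOR_RGB2BGR))
E
```

```text
[502.   54.7   9.9] [ 15.7  89.8 -61.2] 48.05182871841578 [-0.2  0.6 -0.5]
```

View pics/w5c.png

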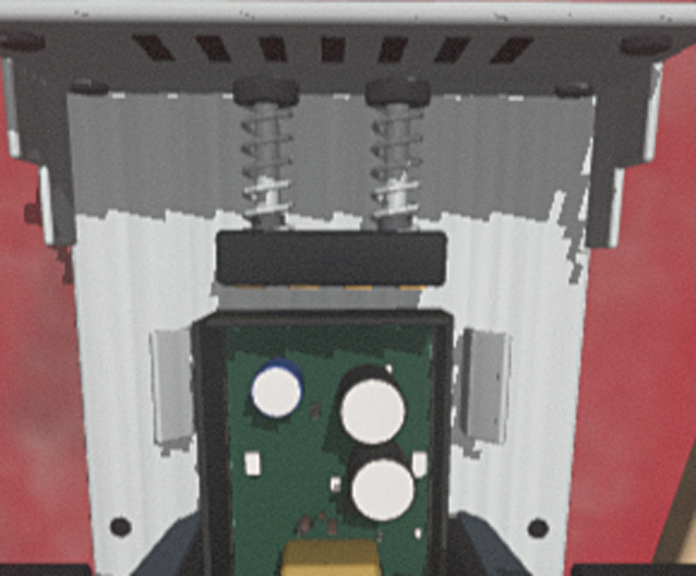

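Module flat between the tabs, terminals untouched (gap ≈5 mm). Now slide.

drive_tool --pt "0 0 0 1.5 0.35 0 40" --pt "0 0 0 3 0.7 0 40" --pt "0 0 0 4.5 1.05 0 40" --pt "0 0 0 6 1.4 0 40" --pt "0 0 0 7 1.65 0 40" --pt "0 0 0 7 1.65 0 40" --pt "0 0 0 7 1.65 0 40"

```text
time_s: 11.42
ee_pos: [506.8, 55.9, 9.9]
ee_rot: [-46.5, 89.7, -123.4]
force: [-6.8, -2.1, 5.8]
gripper_width: 48.1
```

```bash
python3 - <<'E'
from h import *
for i in range(4):
    s=state();print(s["ee_pos"],s["ee_rot"],s["gripper_width"],s["force"]);grab_frame("top")
E
```

```text
[506.8  55.9   9.9] [ -46.5   89.7 -123.4] 48.11208625474839 [-6.8 -2.1  5.8]
[506.8  55.9   9.9] [ -46.3   89.7 -123.2] 48.04190594132709 [-7.2 -2.   6.8]
[506.8  55.9   9.9] [ -46.5   89.7 -123.4] 48.01952628775717 [-5.7 -2.2  6.7]
[506.8  55.9   9.9] [ -46.4   89.7 -123.3] 48.198001502380336 [-6.6 -2.7  5.6]
```

drive_tool --pt "0 0 0 3 0.7 0.2 40" --pt "0 0 0 4 0.95 0.4 40" --pt "0 0 0 5 1.2 0.5 40" --pt "0 0 0 5.7 1.35 0.6 40" --pt "0 0 0 6.2 1.45 0.6 40" --pt "0 0 0 6.2 1.45 0.6 40" --pt "0 0 0 6.2 1.45 0.6 40"

```text
time_s: 12.5
ee_pos: [509.2, 56.8, 10.0]
ee_rot: [-77.2, 89.3, -154.1]
force: [-9.5, -2.6, 6.2]
gripper_width: 48.0
```

```bash
python3 - <<'E'
from h import *
F=[]
for i in range(4):
    s=state();F.append(s["force"]);f=save("wrist","w6")
print(s["ee_pos"],s["ee_rot"],s["gripper_width"],np.mean(F,0))
C=cam("wrist",s);Q=R.from_euler('z',13.1,degrees=True)
for x in (54,59,64):print(x,[proj(Q.apply([x,y,26.5])+[512.4,57.3,0],C) for y in(21,-21)])
cv2.imwrite("pics/w6c.png",cv2.cvtColor(cv2.resize(f[50:290,180:470],None,fx=2.4,fy=2.4,interpolation=cv2.INTER_CUBIC),cv2.COLOR_RGB2BGR))
E
```

```text
[509.2  56.8  10. ] [ -77.3   89.3 -154.2] 48.086859112707444 [-9.5 -2.2  6.4]
54 [array([271.5, 187.5]), array([366.4, 187.5])]
59 [array([271.1, 176. ]), array([366.9, 176. ])]
64 [array([270.7, 164.3]), array([367.3, 164.3])]
```

View pics/w6c.png

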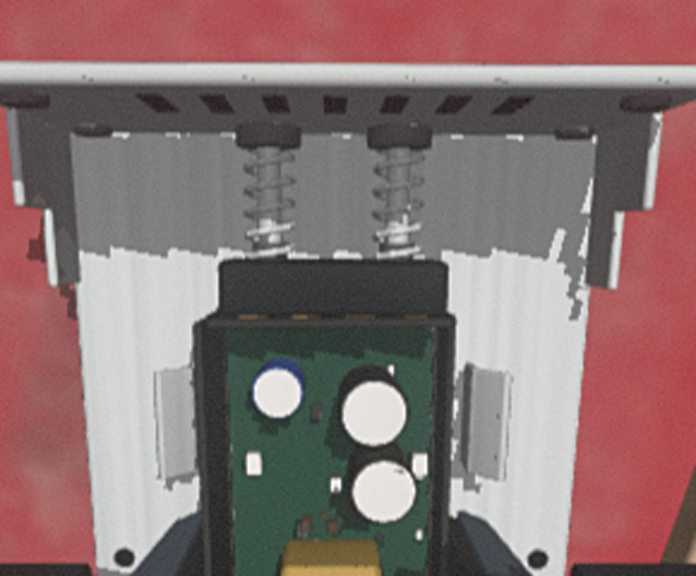

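drive_tool --pt "0.05 -0.2 0 3.4 0.8 0.4 40" --pt "0.1 -0.4 0 3.8 0.9 0.5 40" --pt "0.15 -0.7 0 4.2 1.0 0.6 40" --pt "0.2 -1.0 0 4.6 1.05 0.7 40" --pt "0.23 -1.0 0 5 1.15 0.7 40" --pt "0.23 -1.0 0 5 1.15 0.7 40" --pt "0.23 -1.0 0 5 1.15 0.7 40"

```text
time_s: 13.58
ee_pos: [509.4, 57.0, 9.9]
ee_rot: [-64.2, 89.7, -141.2]
force: [-8.4, -3.7, 6.0]
gripper_width: 48.0
```

```bash
cat > chk.py <<'E'
from h import *
import sys
F=[]
for i in range(4):
    s=state();F.append(s["force"]);f=save("wrist",sys.argv[1])
F=np.mean(F,0);d=np.array([.974,.227,0]);p=s["ee_pos"]-np.array([512.4,57.3,0])
M=R.from_euler('xyz',s["ee_rot"],degrees=True).as_matrix()
print(s["time_s"],s["ee_pos"],"F",F,"push",-F@d,"bay xy",p@d,p@[-.227,.974,0],"tilt fwd deg",np.degrees(M[:,0]@d),"yaw",s["ee_rot"][2]-s["ee_rot"][0]+90,s["gripper_width"])
E
python3 chk.py w7
```

```text
13.725 [509.4  57.    9.9] F [-9.1 -3.2  6.1] push 9.583628697826564 bay xy -2.965305973769285 0.3380847713302426 tilt fwd deg -0.22929536543309664 yaw 13.053515424473005 48.1522737868991
```

drive_tool --pt "0.1 -0.4 0 4 0.95 1.0 40" --pt "0.15 -0.6 0 4.6 1.05 1.5 40" --pt "0.2 -0.7 0 5 1.15 2.0 40" --pt "0.2 -0.8 0 5.3 1.2 2.3 40" --pt "0.2 -0.8 0 5.3 1.2 2.3 40" --pt "0.2 -0.8 0 5.3 1.2 2.3 40"

```text
time_s: 14.52
ee_pos: [509.6, 57.1, 10.1]
ee_rot: [-55.6, 89.9, -132.6]
force: [-6.7, -3.2, -3.3]
gripper_width: 48.2
```

```bash
python3 chk.py w8
```

```text
14.675 [509.6  57.2  10.1] F [-7.3 -3.5 -3.2] push 7.905110672491725 bay xy -2.7885188940864234 0.5072799468670361 tilt fwd deg -0.07195901542422119 yaw 13.031658807888078 48.006510471214604
```

drive_tool --pt "0.2 -0.8 0 5.2 1.1 2.0 40" --pt "0.2 -0.85 0 6 1.2 1.9 40" --pt "0.2 -0.9 0 7 1.3 1.8 40" --pt "0.2 -0.9 0 7.7 1.35 1.7 40" --pt "0.2 -0.9 0 7.7 1.35 1.7 40" --pt "0.2 -0.9 0 7.7 1.35 1.7 40"

```text
time_s: 15.48
ee_pos: [510.8, 57.5, 10.1]
ee_rot: [117.7, 90.0, 40.7]
force: [-10.5, -2.8, 2.6]
gripper_width: 47.7
```

```bash
python3 chk.py w9
```

```text
15.625 [510.8  57.5  10.1] F [-10.5  -3.4   3.5] push 10.964106181773586 bay xy -1.509167836227464 0.5366989625151085 tilt fwd deg 0.03806807372237678 yaw 13.018948615871594 48.22242943066655
```

drive_tool --pt "0.2 -0.8 0 6.5 1.2 2.0 40" --pt "0.2 -0.85 0 6.7 1.25 2.3 40" --pt "0.2 -0.85 0 6.9 1.3 2.5 40" --pt "0.2 -0.85 0 6.9 1.3 2.5 40" --pt "0.2 -0.85 0 6.9 1.3 2.5 40"

```text
time_s: 16.3
ee_pos: [511.0, 57.6, 10.2]
ee_rot: [151.9, 89.9, 74.9]
force: [-9.5, -3.4, -1.6]
gripper_width: 48.0
```

```bash
python3 chk.py w10; python3 - <<'E'
from h import *
f=cv2.imread("pics/w10.png");g=save("side","side2")[...,::-1]
a=cv2.resize(f[50:290,180:470],(480,400));b=cv2.resize(g[140:260,240:420],(600,400));
cv2.imwrite("pics/c10.png",cv2.resize(np.hstack([a,b]),(800,300)))
E
```

```text
16.45 [511.   57.5  10.2] F [-9.3 -4.  -2. ] push 10.001032350178649 bay xy -1.3013738403544728 0.5585994283584008 tilt fwd deg 0.05485602193792528 yaw 13.006267176485139 48.18516562367315
```

View pics/c10.png

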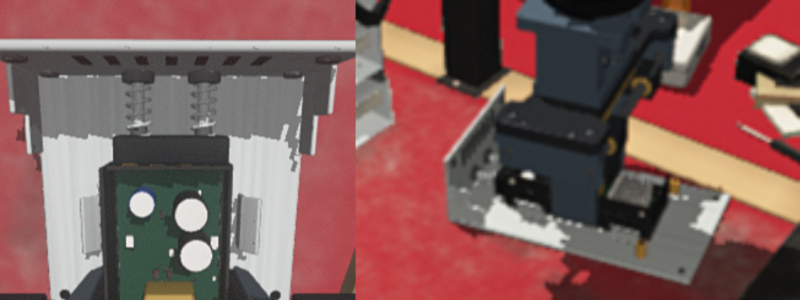

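drive_tool --pt "0.2 -0.85 0 6.7 1.2 2.2 40" --pt "0.2 -0.85 0 6.7 1.2 2.0 40" --pt "0.2 -0.85 0 6.7 1.2 2.0 40" --pt "0.2 -0.85 0 6.7 1.2 2.0 40" --pt "0.2 -0.85 0 6.7 1.2 2.0 40"

```text
time_s: 17.18
ee_pos: [511.0, 57.6, 10.2]
ee_rot: [155.3, 89.8, 78.3]
force: [-10.0, -3.6, 1.2]
gripper_width: 48.1
```

```bash
python3 chk.py w11
```

```text
17.325 [511.   57.6  10.2] F [-10.   -4.1   1.3] push 10.712565630176158 bay xy -1.3213821997236124 0.5783082022607036 tilt fwd deg 0.07166450772198919 yaw 13.00196610300543 48.0359448859973
```

```bash
python3 -c "
from workcell import env
print(env.job_done())"
```

```text
the job is handed in; nothing more can be done
None
```

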